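# Load the slide-box reader and shut its bay door

## Robot

A 6-joint arm with a two-finger parallel gripper is mounted at the origin on a cart in front of the work surface, level with it; the furniture and walls round the work are solid. World frame = base frame: x ahead of the robot, y to its left, z up, the work surface at z = 0. Lengths are in m, angles in degrees, forces in N, time in s.
With the tool pointing down it reaches from about 0.275 to 0.875 m from the base axis. Payload 12.5 kg.
Tool frame: the origin (TCP) lies at the very end of the fingers, on their centre line; the grasp point (between the pads) lies 19 mm behind it; z points along the fingers, y is the line along which they close (so a half turn about z gives the same grasp; the last joint's range is limited). The gripper opens to 85 mm and grips with 20 to 120 N. Pads are 22 mm wide; open, the fingers measure 114 mm over their backs; the gripper's body (76 mm by 85 mm) begins 54 mm behind the grasp point. The pads swing forward as they close: fully open they stand 13 mm farther back than shut.
Start: joints at [-81.566, 20.094, 94.641, -0, 65.266, -4.847], TCP at [0.126, -0.535, 0.231] pointing down, gripper open.
Joint ranges: [-157.81, 157.81], [-45, 120.19], [0.68, 151.7], [-89.99, 269.99], [4.06, 180], [-164.3, 164.3]. Speed limits (degrees/s): [127.2, 127.2, 159.86, 180, 180, 180].

## Interface

Orientations are given as [roll, pitch, yaw] about the fixed x, y, z axes, in that order (R = Rz(yaw) Ry(pitch) Rx(roll)).
In Python, from plant import read_state, get_image, camera_params, close_job, boxes_of, outline_of, landmark_of gives the robot as it stands.
- The arm moves only by the tool step_arm, never from a script. Its argument "steps" is one flat list of numbers, 5 for each row, row after row: the shift along the tool's x, y, z in units of 25 mm (1.0 is 25 mm), then the turn about the tool's z in rad, then the closure, from -1 (fully open) to 1 (shut). A call has 1 to 12 rows; each row is the pose to reach, as a shift and turn from the pose commanded when the call began, along the tool's axes at that moment; what a row does not reach only later rows make up. A row lasts 1/12 s, in which the tool goes at most 41.7 mm and 7.16 degrees, less where a joint would pass 70% of its speed; a pose out of reach is approached as far as the arm can. A call with a gripper value outside its range is refused whole. The fingers move at their own pace and stop on an object; "newtons" is the grip in N (left out, the last holds). Time passes only in rows, so rows that repeat a pose let the fingers close. It gives the time, the measured TCP pose, the force, the opening and the grip force at its end, in the units of the state.
- read_state(): the state, without advancing time (a new reading comes with each control period).
- get_image(name): name is "scene" or "top" or "wrist"; returns the picture (384x512x3 uint8, red, green, blue); there is no depth.
- camera_params(name): a dict with "fx", "fy", "cx", "cy" (pixels), "k1" (the pictures are not rectified: a ray, as slopes to the right and down, at radius r is drawn at 1 + k1 r^2 times it, then the intrinsics apply), "rvec" (rotation vector, rad) and "tvec" (3), from world to camera coordinates, as OpenCV has them. Camera axes: x right, y down, z forward; pixel columns grow to the right and rows downward; lengths in m; the calibration is good to about 2 mm. A picture is of the moment at which its call begins: read the wrist's pose just before it. camera_params takes no time and is no camera call; for the wrist camera it gives the pose at the moment of the call.
- close_job(): hands the job in; it is judged then, once.
Trained networks look in the newest picture that a camera, given by its name, has taken for a name from the list of things; names that differ only in an ending like _2 or _b are one class to them, and where a whole thing is asked for, a point or a joint stands for the part that bears it (a point fixed in the world has none). Each returns a list of dicts, best first, with "conf" (0 to 1); they miss things now and then, are a little off and sometimes report something else, mostly with a low value. They report only what shows in the picture. A call takes as long as a camera call. They do not tell look-alikes from the thing itself.
- boxes_of(camera, name): "point" ([x, y, z] in m, in world coordinates, good to about 4 mm: the middle of the surface that is visible of it).
- outline_of(camera, name): "mask" (384x512 bool, what is visible of it).
- landmark_of(camera, name): "point" ([x, y, z] in m, in world coordinates, good to about 4 mm: a listed point, or the origin of a listed thing).
The state is a dict: "t": time; "q": joint angles; "qvel": joint speeds; "joint_torque": joint torques, N m; "tcp_pos": TCP position; "eef_rot": TCP orientation; "force": force on the tool from outside, world axes, zero at the start; "moment": the same for the moment, N m; "gripper_width": opening from 0.0 (shut) to 1.0 (fully open); "gripper_force": force on a finger pad.
Only numpy, scipy, OpenCV 4.12 (cv2) and the standard library are available. Lean on these libraries where they do the work, as an engineer would, in place of code of your own. Each camera call takes 0.05 s, during which the arm holds its last target. There are 200 camera calls.

## Task

Load the box reader: lift only the top slide box off the pile, keep it level, and set it down (do not drop it) flat on the middle of the grey pad in the reader's open-topped bay, long sides parallel to the pad's long sides, leaving the two boxes below where they are. Then push the bay door shut until it snaps fully home on its roller catch, and leave it closed. Do not knock the tape roll, the timer or the bottle about.

Things in the scene. Friction and masses are not known exactly. Their poses are not given: they have to be found in the camera images.
- reader: White desktop reader, fixed to the worktop, 200 wide (y), 110 mm high. Origin: on its underside; x points from its front (x = -120 mm) to its back (x = +80 mm), y to its left, z up. At x -120 to +30 an open-topped bay, 184 mm wide inside, floor 12 mm above the worktop, side walls 8 mm thick, tops 82 mm above the worktop. At x +30 to +80 a closed housing 110 mm high.
- bay_pad (a point): Centre of the top face of the grey pad on the bay floor, 15 mm above the worktop; axes as the reader's. The pad is a slab 78 mm deep (reader x) and 100 mm wide (reader y), 3 mm high, centred in the bay.
- bay_door (a joint): Angle of the grey bay door, rad: 0 = fully home against the front; grows to 1.5 as the free edge swings out toward the robot. Upright hinge at the reader's right (-y) front corner. The door is a panel 10 mm thick, 66 mm high (16 to 82 mm above the worktop), 6 to 190 mm from the hinge axis, 0.35 kg; it swings easily with light damping and stays where left, but for the catch.
- door_hinge (a point): Point on the door's upright hinge axis, 49 mm above the worktop; it turns with the door: its y axis points along the panel to the free edge, its -x axis is the normal of the outer face, the face to push.
- door_push (a point): Point on the door's outer face, 150 mm from the hinge axis (40 mm short of the free edge), at mid-height, 49 mm above the worktop; axes as door_hinge.
- box_top: Top slide box of the pile: closed blue plastic box with pale label, 63 mm (its x) by 86 mm (its y) by 31 mm high, 0.13 to 0.25 kg; lid fixed. Origin: centre of its underside to within 2 mm, z up. Grip it across its 63 mm; the boxes below begin 31 mm under its top.
- box_mid: Middle slide box of the pile, same kind as the top one; origin at the centre of its underside. To be left in place.
- box_low: Bottom slide box of the pile, same kind; stands on the worktop; origin at the centre of its underside. To be left in place.
- tape_roll: Bystander: beige roll of tape lying flat, 96 mm across, 25 mm high; origin under its centre.
- timer: Bystander: white kitchen timer with a red dome, 62 x 62 x 35 mm; origin under its centre.
- bottle: Bystander: white round reagent bottle with a green cap, 52 mm across, 121 mm high; origin under its centre.
- catch (a point): Sprung roller of the door catch, in a black housing (22 deep, 14 wide, 40 mm high) in front of the reader's left wall, just beyond the shut door's free edge; point 49 mm above the worktop. From 0.055 rad on it resists the door (about 4 N at the free edge); past about 0.02 rad it pulls it home to 0 and holds it; let go before that, the door stays or springs back ajar.
There are look-alikes about, which are no part of the job. Leave any brown look-alike of the box_top alone.

How it is judged (in metres and radians):
On the way, in this order (a step that is already met when the one before it is completed fails the run):
1. the top box stands released, flat and square on the pad while the door is still open (horizontal distance between box_top and bay_pad below 0.02 m and z of box_top in the frame of bay_pad below 0.005 m and angle between the y axis of box_top and the y axis of reader, either way round below 0.2 rad and angle between box_top's own z axis and vertical below 0.08 rad and contact force between box_top and the fingers below 0.1 N and value of joint bay_door above 0.2 rad), for 0.2 s.
2. the door is home on its catch (value of joint bay_door below 0.012 rad), for 0.2 s.
At the end, for the whole second after the job is handed in: The bay door is home on its catch (joint below 0.012 rad); the top box rests released and flat on the pad, its centre within 20 mm of the pad's centre, its long sides within 0.2 rad of the pad's; the middle and bottom boxes are within 15 mm of where they stood (value of joint bay_door below 0.012 rad and horizontal distance between box_top and bay_pad below 0.02 m and z of box_top in the frame of bay_pad below 0.005 m and angle between the y axis of box_top and the y axis of reader, either way round below 0.2 rad and angle between box_top's own z axis and vertical below 0.08 rad and linear speed of box_top below 0.02 m/s and distance of each of box_mid, box_low from where it was at the start of the episode below 0.015 m); the robot touches nothing.
It fails at once if the middle or bottom box is shifted by more than 20 mm (distance of any of box_mid, box_low from where it was at the start of the episode above 0.02 m).
It fails at once if the top box is tipped by more than 0.5 rad (angle between box_top's own z axis and vertical above 0.5 rad).
It fails at once if the top box is dropped: let go more than 15 mm above the pad (horizontal distance between box_top and bay_pad below 0.1 m and z of box_top in the frame of bay_pad above 0.015 m and contact force between box_top and anything else below 0.02 N).
It fails at once if a bystander is moved by more than 30 mm or knocked over (distance of any of tape_roll, timer, bottle from where it was at the start of the episode above 0.03 m or angle between bottle's own z axis and vertical above 0.5 rad).
It also fails if it takes over 58 s, if anything falls off the work surface, if the arm or the gripper's body presses on something with over 40 N, if the wrist force passes 120 N, or if a joint passes its speed limit or range.

## Working session

There is one attempt and no reset: what is moved stays moved. The work goes in short steps, Python scripts to look and compute and a tool call to move; the robot and the scene stay as the last step left them, time stands still between calls to the robot, and variables do not carry over. Pictures are saved under pics/ and viewed, at most 10 in all, crops included, and the job is handed in when it is done.

Besides the shell and the picture viewer there is one more tool, called after ">>>" by a JSON object that holds its "method" and its "body". step_arm: Moves the arm, as the interface text tells. Its arguments: {"type":"object","properties":{"steps":{"type":"array"},"newtons":{"type":"number"}},"required":["steps"]}

```bash
mkdir -p pics; cat > h.py <<'E'
import numpy as np, cv2
from plant import *
def cam(n):
    p=camera_params(n); K=np.array([[p['fx'],0,p['cx']],[0,p['fy'],p['cy']],[0,0,1]])
    R=cv2.Rodrigues(np.array(p['rvec'],float))[0]; return K,p['k1'],R,np.array(p['tvec'],float)
def proj(n,P):
    K,k,R,t=cam(n); c=np.atleast_2d(P)@R.T+t; s=c[:,:2]/c[:,2:]; s=s*(1+k*(s**2).sum(1,keepdims=True))
    return s*[K[0,0],K[1,1]]+K[:2,2]
def ray(n,uv):
    K,k,R,t=cam(n); d=(np.atleast_2d(uv).astype(float)-K[:2,2])/[K[0,0],K[1,1]]; s=d.copy()
    for _ in range(20): s=d/(1+k*(s**2).sum(1,keepdims=True))
    return -R.T@t, np.c_[s,np.ones(len(s))]@R
def onz(n,uv,z):
    o,d=ray(n,uv); return o+d*((z-o[2])/d[:,2])[:,None]
def tri(obs):
    A=np.zeros((3,3));b=np.zeros(3)
    for n,uv in obs:
        o,d=ray(n,uv); d=d[0]/np.linalg.norm(d[0]); M=np.eye(3)-np.outer(d,d); A+=M;b+=M@o
    return np.linalg.solve(A,b)
def save(im,f): cv2.imwrite('pics/'+f,im[:,:,::-1])
E
python3 - <<'E'
from h import *
np.set_printoptions(precision=4,suppress=True)
ims={n:get_image(n) for n in('scene','top','wrist')}
save(np.hstack([cv2.resize(ims['scene'],(400,300)),cv2.resize(ims['wrist'],(400,300))]),'a.png')
save(cv2.resize(ims['top'],(800,600)),'t.png')
for c in('top','scene'):
    print(c,'cam at',ray(c,[256,192])[0])
    for n in('box_top','bay_pad','door_hinge','door_push','catch','reader','tape_roll','timer','bottle','box_mid','box_low'):
        for d in landmark_of(c,n)[:3]: print(n,round(d['conf'],2),np.array(d['point']),proj(c,d['point'])[0].round())
print(read_state())
E
```

```text
top cam at [ 0.3463 -0.0057  1.3366]
box_top 0.96 [ 0.4581 -0.201   0.0634] [310. 209.]
box_top 0.71 [0.5559 0.0649 0.0005] [233. 182.]
box_top 0.66 [ 0.461  -0.036  -0.0049] [261. 209.]
bay_pad 0.59 [0.6038 0.2715 0.017 ] [174. 167.]
door_hinge 0.59 [0.5154 0.1842 0.0477] [197. 191.]
door_push 0.92 [0.3862 0.261  0.0503] [173. 229.]
catch 0.77 [0.5328 0.38   0.0488] [139. 185.]
reader 0.81 [0.6537 0.2652 0.0023] [177. 154.]
tape_roll 0.66 [ 0.4159 -0.3975  0.0018] [364. 223.]
tape_roll 0.3 [ 0.457  -0.2018  0.0641] [311. 209.]
timer 0.84 [ 0.6535 -0.1128 -0.0008] [283. 156.]
timer 0.26 [ 0.4569 -0.2037  0.0647] [311. 209.]
bottle 0.77 [ 0.6401 -0.2811 -0.0016] [329. 160.]
box_mid 0.51 [ 0.4601 -0.1983  0.031 ] [308. 209.]
scene cam at [-0.6606 -0.7391  0.8099]
box_top 0.97 [ 0.4592 -0.0373  0.0015] [255. 232.]
box_top 0.87 [0.4189 0.1035 0.0012] [213. 225.]
box_top 0.67 [0.5585 0.0646 0.0013] [246. 212.]
bay_pad 0.72 [0.6068 0.272  0.0177] [207. 188.]
door_hinge 0.59 [0.5154 0.1852 0.0479] [211. 196.]
door_push 0.71 [0.5164 0.1852 0.0458] [211. 196.]
reader 0.66 [ 0.6477  0.2668 -0.
[... 162 characters left out ...]
304. 215.]
bottle 0.93 [ 0.643  -0.2801  0.0004] [346. 229.]
box_mid 0.73 [ 0.4573 -0.1914  0.0287] [297. 239.]
box_mid 0.3 [0.6054 0.274  0.0167] [207. 188.]
box_low 0.53 [ 0.4634 -0.198   0.0006] [300. 246.]
{'t': 1.25, 'q': array([-81.5656,  20.0937,  94.6419,   0.0004,  65.2662,  -4.8489]), 'qvel': array([ 0.0301, -0.0115, -0.0435, -0.0372, -0.066 , -0.0744]), 'joint_torque': array([  0.0016, -50.6031, -29.1646,  -0.0001,   0.0007,   0.    ]), 'tcp_pos': array([ 0.1264, -0.5353,  0.2313]), 'eef_rot': array([-179.9983,   -0.0005,   13.2831]), 'force': array([-0.6804,  0.0935,  0.295 ]), 'moment': array([-0.0259, -0.0181, -0.0097]), 'gripper_force': 0.0, 'gripper_width': 0.998649379545387}
```

View pics/t.png

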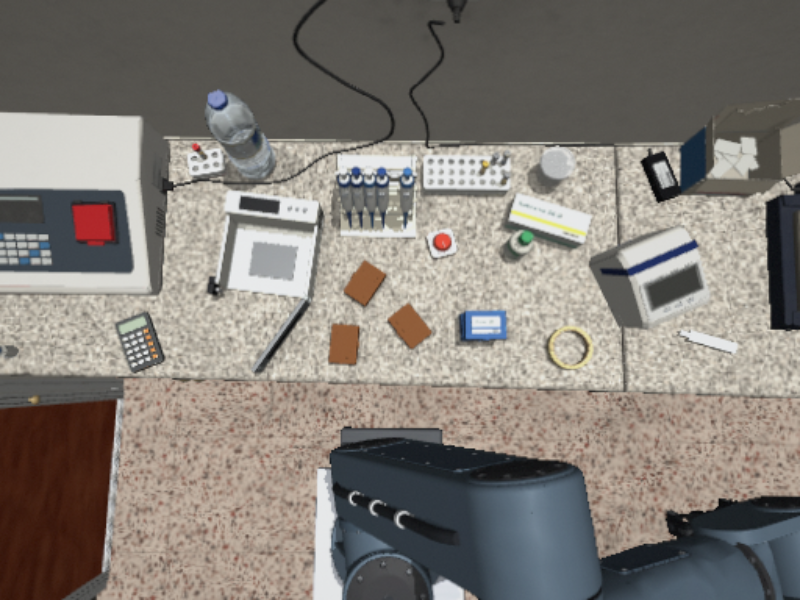

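View pics/a.png

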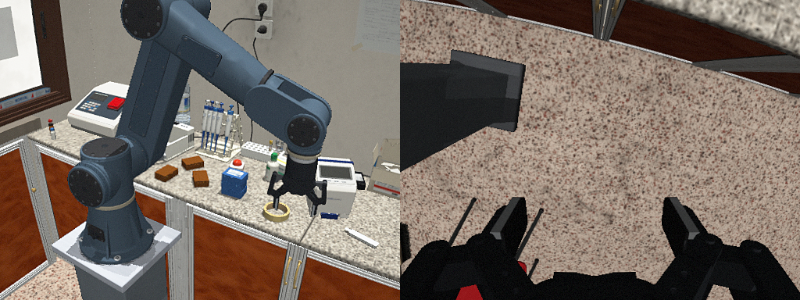

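The top view (at 800x600) shows one blue pile with a pale label at (484,325). Three brown look-alikes lie flat at (365,283), (410,325) and (344,343). The reader's bay and grey pad are at (272,262), with the door standing open from (307,302) to (257,370). Only the blue labelled pile, whose top is about 93 mm high, fits box_top. I'll confirm that in a crop and measure yaws and heights.

```bash
python3 - <<'E'
from h import *
np.set_printoptions(precision=4,suppress=True)
s=get_image('scene');t=get_image('top')
a=cv2.resize(t[180:240,270:350],(400,300),interpolation=cv2.INTER_CUBIC);b=cv2.resize(s[195:270,250:350],(400,300),interpolation=cv2.INTER_CUBIC)
save(np.hstack([a,b]),'c.png')
for c,n in(('top','box_top'),('scene','box_top'),('top','bay_pad'),('scene','box_mid'),('top','bay_door'),('top','door_push')):
    for d in boxes_of(c,n)[:3]: print('box',c,n,round(d['conf'],2),np.array(d['point']),proj(c,d['point'])[0].round())
def quad(m,z,name,c='top'):
    cs=max(cv2.findContours(m.astype(np.uint8),cv2.RETR_EXTERNAL,cv2.CHAIN_APPROX_NONE)[0],key=cv2.contourArea)[:,0]
    W=onz(c,cs,z)[:,:2]; (ce,sz,an)=cv2.minAreaRect((W*1000).astype(np.float32)); print(name,len(cs),ce,sz,an)
hsv=cv2.cvtColor(t,cv2.COLOR_RGB2HSV); roi=np.zeros(t.shape[:2],bool); roi[190:230,285:335]=1
m=((hsv[...,0]>95)&(hsv[...,0]<130)&(hsv[...,1]>90)&roi).astype(np.uint8); quad(cv2.morphologyEx(m,cv2.MORPH_CLOSE,np.ones((3,3))),.093,'blue')
for n,z in(('box_top',.093),('bay_pad',.015),('reader',.1),('bay_door',.082)):
    for d in outline_of('top',n)[:2]:
        ys,xs=np.where(d['mask']); print(n,round(d['conf'],2),xs.mean(),ys.mean()); quad(d['mask'],z,n)
g=t[150:185,152:198]; gr=cv2.cvtColor(g,cv2.COLOR_RGB2GRAY); print(gr[::3,::3])
E
```

```text
box top box_top 0.87 [0.4222 0.101  0.0305] [221. 219.]
box top box_top 0.73 [0.5517 0.0618 0.0262] [233. 182.]
box top box_top 0.66 [ 0.4577 -0.0352  0.0291] [261. 209.]
box scene box_top 0.88 [ 0.4401 -0.2037  0.0875] [299. 226.]
box scene box_top 0.84 [0.5397 0.0519 0.028 ] [246. 208.]
box scene box_top 0.74 [0.4038 0.0947 0.0302] [212. 220.]
box top bay_pad 0.79 [0.6261 0.2707 0.0233] [174. 161.]
box scene box_mid 0.55 [ 0.4264 -0.2021  0.0452] [296. 240.]
box top bay_door 0.69 [0.423  0.2381 0.0784] [178. 217.]
box top door_push 0.91 [0.4269 0.24   0.0773] [178. 216.]
box top door_push 0.44 [0.6277 0.2686 0.0245] [175. 160.]
blue 88 (457.9949951171875, -192.1105499267578) (59.23265075683594, 92.66693878173828) 0.6994881629943848
box_top 0.75 219.7305122494432 220.1915367483296
box_top 78 (414.94976806640625, 99.47136688232422) (59.55119705200195, 81.93177795410156) 85.88853454589844
box_top 0.63 232.987525987526 181.14553014553016
box_top 70 (544.5964965820312, 60.14698791503906) (64.81379699707031, 87.33914947509766) 57.43258285522461
bay_pad 0.83 172.9934548854605 161.32561944
[... 532 characters left out ...]
 233 234 234 234 233 234 233]
 [233 233 233 228 158 159 159 163 199 219 220 224 234 234 233 234]
 [233 233 233 185 160 158 161 161 162 163 163 164 165 233 233 234]
 [233 233 234 164 160 161 160 161 163 162 162 163 164 234 234 234]
 [234 234 233 172 161 161 161 163 163 163 163 164 171 233 234 234]
 [233 233 234 160 160 161 162 162 163 163 164 166 174 233 234 215]
 [233 233 232 160 161 162 162 164 164 164 166 166 169 234 234 234]
 [233 233 230 160 162 162 163 164 164 165 166 167 232 234 234 232]
 [234 233 233 233 232 200 192 179 154 165 174 167 232 234 234 233]
 [233 233 233 233 234 234 233 234 233 234 234 234 234 233 233 234]
 [233 234 233 234 234 234 234 234 233 234 234 234 234 234 234 208]]
```

View pics/c.png

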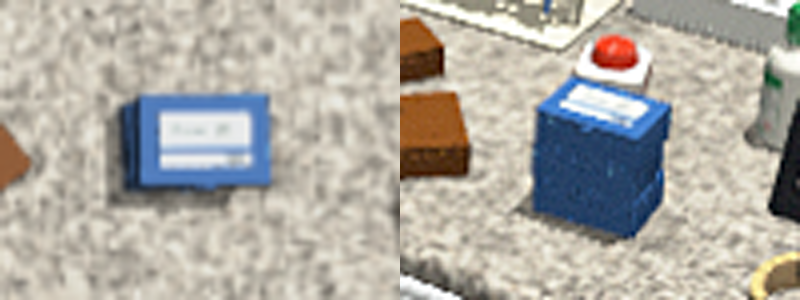

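The crop shows the blue pile of three with the pale label: top face at crop (140–270, 95–187), which is top px (298–324, 199–217). The nearby look-alikes are plain brown. I'll move above the pile with the fingers closing along world x.

>>> {"method": "step_arm", "body": {"steps": [16, -10, -0.8, -1.34, -1, 16, -10, -0.8, -1.34, -1, 16, -10, -0.8, -1.34, -1, 16, -10, -0.8, -1.34, -1, 16, -10, -0.8, -1.34, -1, 16, -10, -0.8, -1.34, -1, 16, -10, -0.8, -1.34, -1, 16, -10, -0.8, -1.34, -1, 16, -10, -0.8, -1.34, -1, 16, -10, -0.8, -1.34, -1, 16, -10, -0.8, -1.34, -1, 16, -10, -0.8, -1.34, -1], "newtons": 40}}

```text
t: 2.85
tcp_pos: [0.461, -0.1967, 0.2517]
eef_rot: [179.9, -0.0, 90.5]
force: [-0.0, -0.7, -0.3]
gripper_width: 1.001
gripper_force: 0.0
```

>>> {"method": "step_arm", "body": {"steps": [0, 0, 0, 0, -1, 0, 0, 0, 0, -1, 0, 0, 0, 0, -1]}}

```text
t: 3.1
tcp_pos: [0.4577, -0.2006, 0.2512]
eef_rot: [-180.0, 0.0, 90.0]
force: [-0.2, -0.5, -0.2]
gripper_width: 0.999
gripper_force: 0.0
```

```bash
python3 - <<'E'
from h import *
np.set_printoptions(precision=4,suppress=True)
s=read_state();print(s['t'],s['tcp_pos'],s['eef_rot'],s['q'],s['force'])
w=get_image('wrist');save(w,'w1.png')
K,k,R,t=cam('wrist');print('wcam',-R.T@t,R[2],K[0,0],'tcp px',proj('wrist',s['tcp_pos']))
for n in('box_top','box_mid'):
    for d in landmark_of('wrist',n)[:2]: print(n,round(d['conf'],2),np.array(d['point']))
for d in boxes_of('wrist','box_top')[:2]: print(round(d['conf'],2),np.array(d['point']))
hsv=cv2.cvtColor(w,cv2.COLOR_RGB2HSV)
m=((hsv[...,0]>100)&(hsv[...,0]<125)&(hsv[...,1]>110)&(hsv[...,2]>120)).astype(np.uint8)
m=cv2.morphologyEx(m,cv2.MORPH_OPEN,np.ones((3,3)))
cs=max(cv2.findContours(m,cv2.RETR_EXTERNAL,cv2.CHAIN_APPROX_NONE)[0],key=cv2.contourArea)[:,0]
W=onz('wrist',cs,.093)[:,:2]*1000;print(cv2.minAreaRect(W.astype(np.float32)),cs.min(0),cs.max(0))
E
```

```text
3.1 [ 0.4577 -0.2006  0.2512] [-179.9776    0.003    90.0144] [-28.9973  13.626  100.5183  -0.0147  65.8738 -29.0057] [-0.2469 -0.4912 -0.1762]
wcam [ 0.4568 -0.1203  0.3935] [-0.001  -0.3158 -0.9488] 306.4124689677831 tcp px [[250.7514 253.8943]]
box_top 0.86 [ 0.4622 -0.201   0.063 ]
box_top 0.63 [ 0.4556 -0.0423  0.0015]
0.94 [ 0.459  -0.1965  0.0949]
0.71 [ 0.456  -0.0472  0.0305]
((458.937255859375, -212.1751708984375), (58.14312744140625, 56.304508209228516), 1.1023197174072266) [222 160] [279 212]
```

View pics/w1.png

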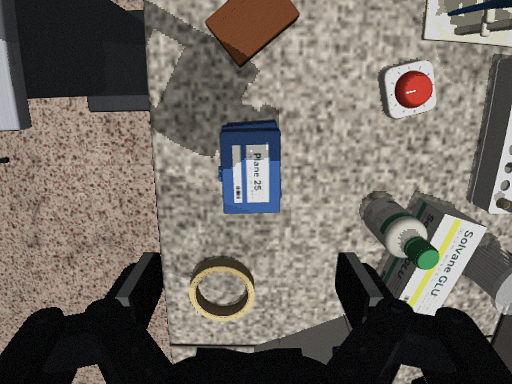

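The wrist view shows the top face spanning px (222–280, 131–213), label "Plane 25", with the stack edge visible at rows 121–131. Now for its corners and the triangulated height, plus the pad.

```bash
python3 - <<'E'
from h import *
np.set_printoptions(precision=4,suppress=True)
w=cv2.imread('pics/w1.png')
print('col250 B',w[116:140,240,0],w[205:220,240,0]);print('row170 B',w[150,216:230,0],w[150,272:286,0],'row205',w[205,216:230,0],w[205,272:286,0])
C=[[222.5,131],[280,130],[280.5,213],[222,213]]
W=onz('wrist',C,.093);print(W,W.mean(0),np.linalg.norm(np.diff(W,axis=0),axis=1))
print('tri centre',tri([('wrist',np.mean(C,0)),('top',[310.7,207.9])]), 'top corners',onz('top',[[298,199],[323.8,199],[323.8,217],[298,217]],.093))
t=get_image('top');s=get_image('scene')
gr=cv2.cvtColor(t,cv2.COLOR_RGB2GRAY);m=np.zeros_like(gr);m[152:182,155:195]=(gr[152:182,155:195]<200)
m=cv2.morphologyEx(m,cv2.MORPH_OPEN,np.ones((3,3)))
cs=max(cv2.findContours(m,cv2.RETR_EXTERNAL,cv2.CHAIN_APPROX_NONE)[0],key=cv2.contourArea)[:,0]
print('pad',cv2.minAreaRect((onz('top',cs,.015)[:,:2]*1000).astype(np.float32)))
P=[]
for c in('top','scene','top','scene'):
    get_image(c)
    P.append([ (landmark_of(c,n) or [{'point':[np.nan]*3}])[0]['point'] for n in('bay_pad','reader','catch','door_hinge','door_push')])
print(np.array(P).transpose(1,0,2))
E
```

```text
col250 B [83 83 80 82 91 83 55 41 34 48 77 94 58 37 43 48 84 96 87 87 91 89 89 94] [160 161 156 131 133 136 137 137 115 132 118 102  99 124 136]
row170 B [160 182 137 106  83  75  90  87  93  91  86  89  90  92] [ 90  90  92  86  91  93  93  75  84 148 154 155 157 153] row205 [ 99  90 103 112 131 140 151 109 120 137 133 137 136 134] [157 157 155 156 155 160 158 134 131 132 140 156 167 162]
[[ 0.4311 -0.1555  0.093 ]
 [ 0.487  -0.1545  0.093 ]
 [ 0.4902 -0.2411  0.093 ]
 [ 0.4284 -0.2411  0.093 ]] [ 0.4592 -0.198   0.093 ] [0.0558 0.0866 0.0618]
tri centre [ 0.4594 -0.1997  0.0799] top corners [[ 0.4872 -0.1563  0.093 ]
 [ 0.4882 -0.2411  0.093 ]
 [ 0.429  -0.2402  0.093 ]
 [ 0.4279 -0.1559  0.093 ]]
pad ((605.1088256835938, 271.34100341796875), (101.39556121826172, 78.21734619140625), 83.5064468383789)
[[[ 0.6054  0.2749  0.0172]
  [ 0.6068  0.2742  0.0165]
  [ 0.6053  0.2736  0.0155]
  [ 0.6072  0.2712  0.0191]]

 [[ 0.6515  0.266   0.001 ]
  [ 0.6491  0.2651 -0.0003]
  [ 0.6511  0.2653  0.0008]
  [ 0.6496  0.2639 -0.0025]]

 [[ 0.5325  0.3796  0.0493]
  [    nan     nan     nan]
  [ 0.5293  0.3774  0.0502]
  [ 0.5322  0.3769  0.0514]]

 [[ 0.5171  0.1826  0.0462]
  [ 0.5139  0.184   0.0491]
  [    nan     nan     nan]
  [ 0.5165  0.1873  0.0448]]

 [[ 0.3876  0.2636  0.0509]
  [ 0.3873  0.2639  0.0485]
  [ 0.6037  0.2729  0.0163]
  [ 0.3891  0.2675  0.05  ]]]
```

>>> {"method": "step_arm", "body": {"steps": [0.08, 0.05, 1.5, 0, -1, 0.08, 0.05, 3, 0, -1, 0.08, 0.05, 4.5, 0, -1, 0.08, 0.05, 5.6, 0, -1, 0.08, 0.05, 6.4, 0, -1, 0.08, 0.05, 7, 0, -1, 0.08, 0.05, 7.3, 0, -1, 0.08, 0.05, 7.3, 0, -1, 0.08, 0.05, 7.3, 0, -1], "newtons": 35}}

```text
t: 5.35
tcp_pos: [0.4597, -0.1982, 0.0692]
eef_rot: [180.0, 0.0, 90.1]
force: [0.3, -0.7, 0.3]
gripper_width: 1.0
gripper_force: 0.0
```

>>> {"method": "step_arm", "body": {"steps": [0, 0, 0, 0, 0, 0, 0, 0, 0, 0, 0, 0, 0, 0, 1, 0, 0, 0, 0, 1, 0, 0, 0, 0, 1, 0, 0, 0, 0, 1, 0, 0, 0, 0, 1, 0, 0, 0, 0, 1], "newtons": 35}}

```text
t: 6.02
tcp_pos: [0.4601, -0.1984, 0.0701]
eef_rot: [179.9, 0.1, 90.1]
force: [-2.1, 1.9, 8.2]
gripper_width: 0.696
gripper_force: 36.2
```

>>> {"method": "step_arm", "body": {"steps": [0, 0, -0.2, 0, 1, 0, 0, -0.5, 0, 1, 0, 0, -1, 0, 1, 0, 0, -1.6, 0, 1, 0, 0, -2.4, 0, 1, 0, 0, -3.2, 0, 1, 0, 0, -4, 0, 1, 0, 0, -4.6, 0, 1, 0, 0, -5, 0, 1, 0, 0, -5.2, 0, 1, 0, 0, -5.2, 0, 1]}}

```text
t: 6.93
tcp_pos: [0.4597, -0.1982, 0.1997]
eef_rot: [179.9, 0.0, 90.1]
force: [0.5, -1.3, -2.0]
gripper_width: 0.697
gripper_force: 38.7
```

```bash
python3 - <<'E'
from h import *
s=read_state();print(s['t'],s['tcp_pos'],s['eef_rot'],s['force'],s['gripper_width'])
w=get_image('wrist');sc=get_image('scene');t=get_image('top')
save(np.hstack([cv2.resize(w,(400,300)),cv2.resize(sc[140:290,200:400],(400,300))]),'l.png')
for c,n in(('top','box_mid'),('scene','box_mid'),('top','box_top')):
    for d in landmark_of(c,n)[:2]: print(c,n,round(d['conf'],2),d['point'])
E
```

```text
6.9333 [ 0.45970731 -0.19816501  0.199709  ] [1.79926823e+02 3.95576429e-02 9.00565680e+01] [ 0.45566485 -1.31194702 -1.96545521] 0.6965491303587606
top box_mid 0.46 [0.4587, -0.1978, 0.0307]
top box_mid 0.44 [0.643, -0.2822, -0.0025]
top box_top 0.9 [0.4235, 0.1016, 0.0009]
top box_top 0.78 [0.5572, 0.063, -0.0014]
```

View pics/l.png

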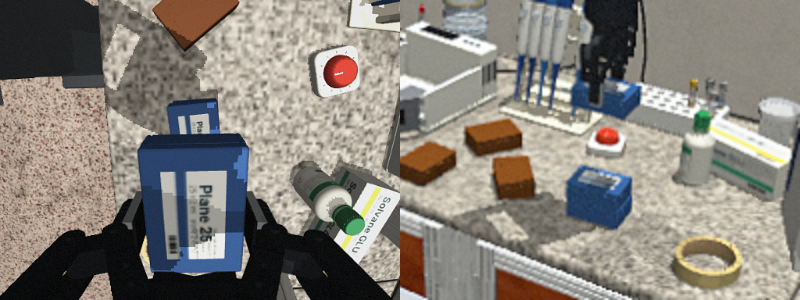

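The lift is clean: the blue box is held level in the fingers ("Plane 25"), and the two lower boxes are still standing at scene crop (600,195). I'll carry it sideways at x≈0.46 first, clear of the pipette rack, then in over the bay.

>>> {"method": "step_arm", "body": {"steps": [0.4, 0, -0.2, 0, 1, 1.3, 0, -0.5, 0, 1, 2.6, 0, -0.8, 0, 1, 4.1, 0, -0.8, 0, 1, 5.6, 0, -0.8, 0, 1, 7.1, 0, -0.8, 0, 1, 8.6, 0, -0.8, 0, 1, 10.1, 0, -0.8, 0, 1, 11.6, 0, -0.8, 0, 1, 13.1, 0, -0.8, 0, 1, 14.6, 0, -0.8, 0, 1, 16, 0, -0.8, 0, 1]}}

```text
t: 8.23
tcp_pos: [0.4582, 0.2045, 0.2191]
eef_rot: [180.0, -0.0, 90.1]
force: [1.7, 0.2, -2.3]
gripper_width: 0.693
gripper_force: 38.7
```

>>> {"method": "step_arm", "body": {"steps": [1.1, 0.3, 0, 0, 1, 1.9, 1, 0, 0.03, 1, 2.4, 2, 0, 0.06, 1, 2.7, 3.1, 0, 0.113, 1, 2.8, 4.2, 0, 0.113, 1, 2.8, 5, 0, 0.113, 1, 2.8, 5.5, 0, 0.113, 1, 2.8, 5.8, 0, 0.113, 1, 2.8, 5.8, 0, 0.113, 1, 2.8, 5.8, 0, 0.113, 1, 2.8, 5.8, 0, 0.113, 1]}}

```text
t: 9.15
tcp_pos: [0.6031, 0.2723, 0.2189]
eef_rot: [-180.0, 0.0, 83.6]
force: [0.2, 0.1, -2.5]
gripper_width: 0.692
gripper_force: 38.6
```

```bash
python3 - <<'E'
from h import *
np.set_printoptions(precision=4,suppress=True)
s=read_state();print(s['t'],s['tcp_pos'],s['eef_rot'],s['force'],s['gripper_width'])
w=get_image('wrist');save(w,'p.png');t=get_image('top')
for c in('wrist','top'):
  for n in('bay_pad','box_top','catch','door_hinge','reader'):
    for d in landmark_of(c,n)[:1]: print(c,n,round(d['conf'],2),np.array(d['point']))
E
```

```text
9.15 [0.6031 0.2723 0.2189] [-179.9718    0.0066   83.602 ] [ 0.2293  0.1068 -2.4657] 0.6915963014093988
wrist bay_pad 0.78 [0.6064 0.2715 0.0147]
wrist box_top 0.98 [0.6037 0.2706 0.2102]
wrist catch 0.73 [0.5335 0.38   0.0487]
wrist door_hinge 0.66 [0.5144 0.1838 0.0511]
wrist reader 0.95 [ 0.6513  0.2687 -0.0019]
top bay_pad 0.65 [0.6037 0.2731 0.0175]
top box_top 0.92 [ 0.5594  0.0627 -0.0025]
top catch 0.15 [0.6027 0.2697 0.2125]
top door_hinge 0.62 [0.5174 0.1827 0.0466]
top reader 0.91 [ 0.6543  0.2674 -0.0003]
```

View pics/p.png

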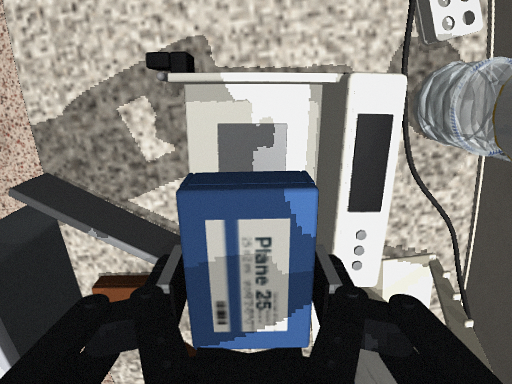

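The pad is visible behind the box, at px (218–287, 123–170), and the box lines up with the bay. The housing is clear of the fingers. I'll descend to just above the pad.

>>> {"method": "step_arm", "body": {"steps": [0.05, 0.08, 0.5, 0, 1, 0.05, 0.08, 1.5, 0, 1, 0.05, 0.08, 2.7, 0, 1, 0.05, 0.08, 3.9, 0, 1, 0.05, 0.08, 5, 0, 1, 0.05, 0.08, 6, 0, 1, 0.05, 0.08, 6.7, 0, 1, 0.05, 0.08, 7.2, 0, 1, 0.05, 0.08, 7.5, 0, 1, 0.05, 0.08, 7.5, 0, 1, 0.05, 0.08, 7.5, 0, 1]}}

```text
t: 10.67
tcp_pos: [0.6065, 0.2732, 0.0317]
eef_rot: [180.0, -0.0, 83.6]
force: [0.2, 0.1, -2.5]
gripper_width: 0.692
gripper_force: 38.6
```

>>> {"method": "step_arm", "body": {"steps": [0, 0, 0.06, 0, 1, 0, 0, 0.12, 0, 1, 0, 0, 0.18, 0, 1, 0, 0, 0.22, 0, 1, 0, 0, 0.22, 0, 1]}}

```text
t: 11.08
tcp_pos: [0.6061, 0.2731, 0.0258]
eef_rot: [180.0, -0.0, 83.6]
force: [-0.0, -0.0, -2.7]
gripper_width: 0.693
gripper_force: 38.6
```

>>> {"method": "step_arm", "body": {"steps": [0, 0, 0.04, 0, 1, 0, 0, 0.08, 0, 1, 0, 0, 0.08, 0, 1]}}

```text
t: 11.33
tcp_pos: [0.6061, 0.2731, 0.0236]
eef_rot: [-180.0, 0.0, 83.6]
force: [0.1, -0.8, -2.2]
gripper_width: 0.695
gripper_force: 38.6
```

>>> {"method": "step_arm", "body": {"steps": [0, 0, 0.03, 0, 1, 0, 0, 0.06, 0, 1, 0, 0, 0.06, 0, 1]}}

```text
t: 11.58
tcp_pos: [0.6062, 0.2731, 0.023]
eef_rot: [180.0, -0.0, 83.6]
force: [-3.3, -0.7, 5.9]
gripper_width: 0.698
gripper_force: 39.3
```

It's in contact (+5.9 N), so I'll release and go straight up.

>>> {"method": "step_arm", "body": {"steps": [0, 0, 0, 0, 0, 0, 0, 0, 0, -0.6, 0, 0, 0, 0, -1, 0, 0, 0, 0, -1, 0, 0, 0, 0, -1, 0, 0, 0, 0, -1, 0, 0, 0, 0, -1]}}

```text
t: 12.17
tcp_pos: [0.6062, 0.2731, 0.0223]
eef_rot: [180.0, -0.0, 83.6]
force: [0.7, -0.3, -0.1]
gripper_width: 1.002
gripper_force: 0.0
```

>>> {"method": "step_arm", "body": {"steps": [0, 0, -0.4, 0, -1, 0, 0, -1, 0, -1, 0, 0, -2, 0, -1, 0, 0, -3.2, 0, -1, 0, 0, -4.4, 0, -1, 0, 0, -5.6, 0, -1, 0, 0, -6.6, 0, -1, 0, 0, -7.2, 0, -1, 0, 0, -7.2, 0, -1, 0, 0, -7.2, 0, -1]}}

```text
t: 13.0
tcp_pos: [0.6064, 0.2732, 0.204]
eef_rot: [179.9, -0.1, 83.6]
force: [0.7, -0.2, -1.2]
gripper_width: 1.004
gripper_force: 0.0
```

```bash
python3 - <<'E'
from h import *
np.set_printoptions(precision=4,suppress=True)
s=read_state();print(s['t'],s['tcp_pos'],s['eef_rot'],s['q'],s['force'],s['gripper_width'])
w=get_image('wrist');save(w,'r.png');t=get_image('top')
for c in('wrist','top','scene'):
  if c=='scene': get_image(c)
  for n in('box_top','door_hinge','door_push','catch','box_mid'):
    for d in landmark_of(c,n)[:4]: print(c,n,round(d['conf'],2),np.array(d['point']))
hsv=cv2.cvtColor(w,cv2.COLOR_RGB2HSV)
m=((hsv[...,0]>95)&(hsv[...,0]<130)&(hsv[...,1]>90)).astype(np.uint8)
m=cv2.morphologyEx(m,cv2.MORPH_CLOSE,np.ones((15,15)))
cs=max(cv2.findContours(m,cv2.RETR_EXTERNAL,cv2.CHAIN_APPROX_NONE)[0],key=cv2.contourArea)[:,0]
print(cv2.minAreaRect((onz('wrist',cs,.046)[:,:2]*1000).astype(np.float32)))
E
```

```text
13.0 [0.6064 0.2732 0.204 ] [179.8692  -0.0665  83.5851] [20.2445 33.5339 77.623   0.0008 68.6964 26.6592] [ 0.6908 -0.2415 -1.164 ] 1.0042121976987621
wrist box_top 0.92 [ 0.557   0.0648 -0.0026]
wrist box_top 0.71 [ 0.4535 -0.0422  0.0002]
wrist door_hinge 0.8 [0.5144 0.1859 0.0496]
wrist door_push 0.72 [0.3872 0.2618 0.0472]
wrist catch 0.8 [0.5349 0.3818 0.0511]
wrist catch 0.53 [0.6054 0.2718 0.0139]
top box_top 0.91 [0.4229 0.1006 0.002 ]
top box_top 0.77 [ 0.557   0.0638 -0.005 ]
top box_top 0.74 [ 0.4651 -0.0322 -0.0031]
top box_top 0.72 [0.5145 0.1827 0.0455]
top door_hinge 0.49 [0.5155 0.1831 0.046 ]
top door_push 0.36 [ 0.4169 -0.3938 -0.0017]
top box_mid 0.91 [ 0.4612 -0.1956  0.0321]
scene box_top 0.8 [ 0.4607 -0.0376 -0.0011]
scene box_top 0.79 [ 0.4169  0.1046 -0.0013]
scene box_top 0.65 [ 0.56    0.0664 -0.0016]
scene box_top 0.63 [0.6088 0.2736 0.0166]
scene door_hinge 0.91 [0.5165 0.184  0.0477]
scene door_push 0.8 [0.3883 0.2652 0.0485]
scene catch 0.97 [0.5362 0.3789 0.0531]
scene box_mid 0.6 [ 0.4591 -0.1945  0.0298]
((595.9810791015625, 68.70082092285156), (232.125, 774.8731689453125), 83.32454681396484)
```

View pics/r.png

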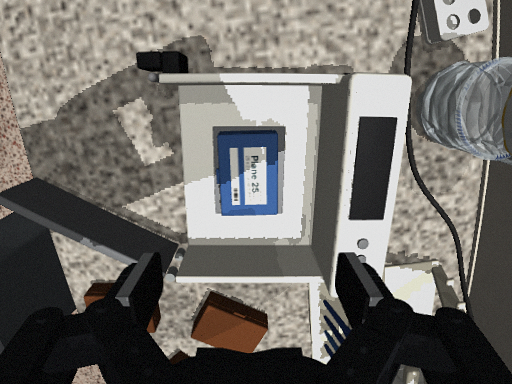

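The blue box sits flat and square on the middle of the pad: it spans px (217–281, 131–216) with an even pad margin. box_mid hasn't moved. Next I'll shut the fingers, go to the door's outer side and lower there.

>>> {"method": "step_arm", "body": {"steps": [-0.3, -0.9, 0, 0, 1, -0.7, -2.2, 0, 0, 1, -1.2, -3.7, 0, 0, 1, -1.7, -5.2, 0, 0, 1, -2.2, -6.7, 0, 0, 1, -2.6, -8, 0, 0, 1, -2.8, -8.9, 0, 0, 1, -2.8, -8.9, 0, 0, 1, -2.8, -8.9, 0, 0, 1, -2.8, -8.9, 0, 0, 1]}}

```text
t: 14.73
tcp_pos: [0.3781, 0.2287, 0.2027]
eef_rot: [179.9, -0.0, 83.6]
force: [-0.3, 0.4, 0.9]
gripper_width: -0.004
gripper_force: 0.0
```

```bash
python3 - <<'E'
from h import *
np.set_printoptions(precision=4,suppress=True)
s=read_state();print(s['t'],s['tcp_pos'],s['eef_rot'],s['force'],s['gripper_width'])
w=get_image('wrist'); P=s['tcp_pos']*[1,1,0]+[0,0,.05]
for q in(P,P+[.018,0,0],P+[-.018,0,0],P+[0,.018,0]):
    cv2.circle(w,tuple(int(v) for v in proj('wrist',q)[0]),2,(255,0,0),-1)
save(w,'d.png')
for n in('door_hinge','door_push'):
    for d in landmark_of('wrist',n)[:2]: print(n,round(d['conf'],2),np.array(d['point']))
E
```

```text
14.7333 [0.3781 0.2287 0.2027] [179.9295  -0.0389  83.5914] [-0.2851  0.4223  0.8835] -0.0037232992249952605
door_hinge 0.83 [0.5164 0.1829 0.0488]
door_push 0.97 [0.3873 0.2638 0.0493]
```

View pics/d.png

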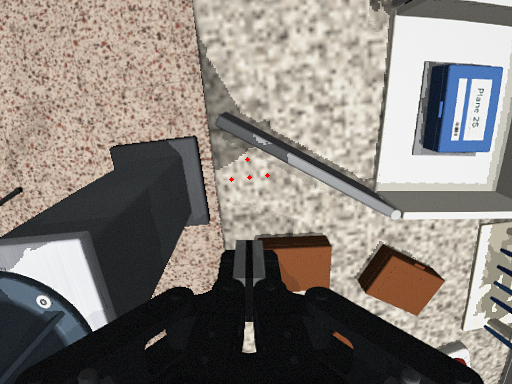

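The red marks at (231–267, 159–179) are the finger footprint at z 0.05. They lie on the outer side of the door panel, clear of it and of the brown box at (295,262). I'll descend there.

>>> {"method": "step_arm", "body": {"steps": [0, 0, 0.6, 0, 1, 0, 0, 1.7, 0, 1, 0, 0, 2.9, 0, 1, 0, 0, 4, 0, 1, 0, 0, 5, 0, 1, 0, 0, 5.7, 0, 1, 0, 0, 6.1, 0, 1, 0, 0, 6.1, 0, 1, 0, 0, 6.1, 0, 1]}}

```text
t: 15.63
tcp_pos: [0.3776, 0.2284, 0.0499]
eef_rot: [-180.0, 0.0, 83.6]
force: [0.6, -0.6, -0.0]
gripper_width: 0.003
gripper_force: 0.0
```

>>> {"method": "step_arm", "body": {"steps": [0.4, 0, 0, 0, 1, 0.78, -0.08, 0, 0, 1, 1.2, 0.1, 0, 0, 1, 1.6, 0.3, 0, 0, 1, 2.04, 0.51, 0, 0, 1, 2.5, 0.86, 0, 0, 1, 3, 1.24, 0, 0, 1, 3.4, 1.68, 0, 0, 1, 3.8, 2.15, 0, 0, 1, 4.1, 2.65, 0, 0, 1, 4.4, 3.2, 0, 0, 1, 4.4, 3.2, 0, 0, 1]}}

```text
t: 16.63
tcp_pos: [0.4713, 0.331, 0.0511]
eef_rot: [179.8, -0.1, 83.6]
force: [0.2, 0.2, 0.3]
gripper_width: -0.002
gripper_force: 0.0
```

```bash
python3 - <<'E'
from h import *
np.set_printoptions(precision=4,suppress=True)
s=read_state();print(s['t'],s['tcp_pos'],s['eef_rot'],s['force'],s['gripper_width'])
for c in('wrist','top','scene'):
  get_image(c)
  for n in('door_hinge','door_push','catch'):
    for d in landmark_of(c,n)[:1]: print(c,n,round(d['conf'],2),np.array(d['point']))
E
```

```text
16.6333 [0.4713 0.331  0.0511] [179.8124  -0.1427  83.6   ] [0.2134 0.2348 0.2709] -0.0017332580365346064
wrist door_push 0.67 [0.4903 0.3334 0.0502]
wrist catch 0.62 [0.5334 0.3817 0.0504]
top door_hinge 0.75 [0.5141 0.1841 0.0437]
top door_push 0.59 [0.4948 0.3357 0.0496]
top catch 0.56 [0.5296 0.378  0.0499]
scene door_hinge 0.57 [0.514  0.1848 0.048 ]
scene door_push 0.74 [0.5014 0.3345 0.0498]
scene catch 0.64 [0.5337 0.3791 0.0502]
```

>>> {"method": "step_arm", "body": {"steps": [0.1, 0.3, 0, 0, 1, 0.2, 0.6, 0, 0, 1, 0.3, 0.85, 0, 0, 1, 0.35, 1.05, 0, 0, 1, 0.4, 1.2, 0, 0, 1, 0.4, 1.3, 0, 0, 1, 0.4, 1.3, 0, 0, 1]}}

```text
t: 17.82
tcp_pos: [0.5029, 0.335, 0.0497]
eef_rot: [180.0, -0.0, 83.6]
force: [0.1, -0.5, 0.0]
gripper_width: -0.002
gripper_force: 0.0
```

>>> {"method": "step_arm", "body": {"steps": [0, 0.06, 0, 0, 1, 0, 0.12, 0, 0, 1, 0, 0.18, 0, 0, 1, 0, 0.24, 0, 0, 1, 0, 0.24, 0, 0, 1]}}

```text
t: 18.23
tcp_pos: [0.5061, 0.3346, 0.0496]
eef_rot: [-179.7, 0.1, 83.6]
force: [-12.3, 2.6, 4.8]
gripper_width: 0.002
gripper_force: 6.5
```

>>> {"method": "step_arm", "body": {"steps": [0, 0.06, 0, 0, 1, 0, 0.12, 0, 0, 1, 0, 0.12, 0, 0, 1, 0, 0.12, 0, 0, 1]}}

```text
t: 18.57
tcp_pos: [0.5112, 0.3342, 0.0498]
eef_rot: [-180.0, -0.0, 83.6]
force: [-0.5, 0.6, 0.5]
gripper_width: -0.0
gripper_force: 0.6
```

```bash
python3 - <<'E'
from h import *
np.set_printoptions(precision=4,suppress=True)
s=read_state();print(s['t'],s['tcp_pos'],s['force'])
for c in('wrist','top','scene'):
  get_image(c)
  for n in('door_hinge','door_push'):
    for d in landmark_of(c,n)[:1]: print(c,n,round(d['conf'],2),np.array(d['point']))
E
```

```text
18.5667 [0.5112 0.3342 0.0498] [-0.4943  0.6453  0.548 ]
wrist door_push 0.73 [0.526  0.336  0.0506]
top door_hinge 0.73 [0.5153 0.1814 0.0458]
top door_push 0.67 [0.5233 0.3355 0.0521]
scene door_hinge 0.82 [0.5167 0.1848 0.0467]
scene door_push 0.9 [0.5241 0.3368 0.0509]
```

The force dropped from 12 N to about 0, which is the snap. I'll press lightly until the stop is felt.

>>> {"method": "step_arm", "body": {"steps": [0, 0.04, 0, 0, 1, 0, 0.08, 0, 0, 1, 0, 0.12, 0, 0, 1, 0, 0.12, 0, 0, 1]}}

```text
t: 19.35
tcp_pos: [0.5131, 0.3338, 0.0497]
eef_rot: [-179.8, 0.0, 83.6]
force: [-10.1, 1.6, 4.8]
gripper_width: -0.001
gripper_force: 4.6
```

>>> {"method": "step_arm", "body": {"steps": [0, 0.04, 0, 0, 1, 0, 0.08, 0, 0, 1, 0, 0.12, 0, 0, 1, 0, 0.12, 0, 0, 1]}}

```text
t: 19.68
tcp_pos: [0.5133, 0.3337, 0.0497]
eef_rot: [-179.5, 0.1, 83.6]
force: [-26.5, 3.9, 15.1]
gripper_width: 0.001
gripper_force: 13.2
```

That's a hard stop (position stalled, force rising), so the door is home. I'll back off along the normal, then rise.

>>> {"method": "step_arm", "body": {"steps": [0, -0.3, 0, 0, 1, 0, -0.8, 0, 0, 1, 0, -1.5, 0, 0, 1, 0, -2.2, 0, 0, 1, 0, -2.5, -0.6, 0, 1, 0, -2.5, -1.8, 0, 1, 0, -2.5, -3.2, 0, 1, 0, -2.5, -4.5, 0, 1, 0, -2.5, -5.5, 0, 1, 0, -2.5, -6, 0, 1, 0, -2.5, -6, 0, 1, 0, -2.5, -6, 0, 1]}}

```text
t: 20.68
tcp_pos: [0.4554, 0.3404, 0.1999]
eef_rot: [179.9, -0.0, 83.6]
force: [-0.8, -0.4, -0.1]
gripper_width: 0.0
gripper_force: 0.0
```

```bash
python3 - <<'E'
from h import *
np.set_printoptions(precision=4,suppress=True)
s=read_state();print(s['t'],s['tcp_pos'],s['force'])
save(get_image('wrist'),'e.png')
H=[];Pu=[]
for c in('wrist','top','scene','wrist'):
  get_image(c)
  for n,L in(('door_hinge',H),('door_push',Pu)):
    for d in landmark_of(c,n)[:1]: L.append(d['point']); print(c,n,round(d['conf'],2),np.array(d['point']))
  if c!='wrist':
   for n in ('box_mid','box_low','tape_roll','timer','bottle'):
    for d in landmark_of(c,n)[:1]: print(c,n,round(d['conf'],2),np.array(d['point']))
E
```

```text
20.6833 [0.4554 0.3404 0.1999] [-0.8268 -0.4296 -0.1472]
wrist door_push 0.95 [0.5256 0.3373 0.0485]
top door_hinge 0.64 [0.5142 0.1824 0.048 ]
top door_push 0.62 [0.5249 0.3353 0.049 ]
top box_mid 0.56 [ 0.4591 -0.1966  0.032 ]
top tape_roll 0.75 [ 0.4152 -0.394  -0.0007]
top timer 0.82 [ 0.6551 -0.1102 -0.0027]
top bottle 0.67 [ 0.6428 -0.2821 -0.004 ]
scene door_hinge 0.98 [0.5162 0.184  0.048 ]
scene door_push 0.92 [0.5282 0.3364 0.0516]
scene box_mid 0.67 [ 0.4562 -0.1924  0.0297]
scene box_low 0.67 [ 0.4591 -0.1971 -0.0007]
scene tape_roll 0.95 [ 0.4146 -0.3984 -0.002 ]
scene timer 0.63 [ 0.6554 -0.111   0.002 ]
scene bottle 0.87 [ 0.6443 -0.279   0.0015]
wrist door_push 0.82 [0.527  0.3344 0.0495]
```

View pics/e.png

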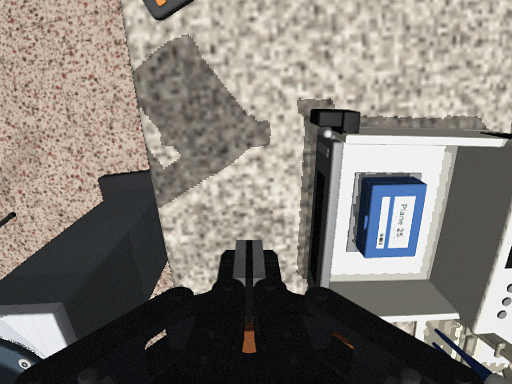

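The door is flush against the front, running from (328,132) to (315,290) with its free edge at the catch. The box is square on the pad, and the bystanders and lower boxes are where they were. The arm is clear, so I'll hand in.

```bash
python3 -c "
from plant import *
print(close_job())"
```

```text
the job is handed in; nothing more can be done
None
```

I placed the top box flat and square on the reader's pad, pushed the door past its catch to a hard stop, and handed the job in at about 21 s; no verdict came back, but final images showed the door flush and the lower boxes and bystanders unmoved.

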